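# Hold the winder's belt tensioner back

## Robot

A 6-joint arm with a two-finger parallel gripper is mounted at the origin on the work surface. World frame = base frame: x ahead of the robot, y to its left, z up, the work surface at z = 0. Lengths are in m, angles in rad, forces in N, time in s.
With the tool pointing down it reaches from about 0.35 to 0.85 m from the base axis. Payload 8.1 kg.
Tool frame: the origin (TCP) lies on the centre line of the jaws, within the pads' length; the fingertips stand 14 mm ahead of it and the grasp point (between the pads) lies 5 mm behind it; z points along the fingers, y is the direction in which the jaws open and shut (so a half turn about z gives the same grasp; the last joint's range is limited). The gripper opens to 85 mm and grips with 20 to 120 N. Pads are 22 mm wide; open, the fingers measure 114 mm over their backs; the gripper's body (76 mm by 85 mm) begins 54 mm behind the grasp point. The pads swing forward as they close: fully open they stand 13 mm farther back than shut.
Start: joints at [-1.392, 0.13, 1.488, -0, 1.523, -0.085], TCP at [0.156, -0.579, 0.245] pointing down, gripper open.
Joint ranges: [-2.96, 2.96], [-0.89, 2.26], [0.02, 2.5], [-1.34, 4.48], [0, 2.73], [-2.66, 2.66]. Speed limits (rad/s): [2.39, 2.39, 2.79, 3.14, 3.14, 3.14].

## Interface

Orientations are given as a 3x3 rotation matrix whose columns are the frame's x, y, z axes.
In Python, from cell import ctrl gives the robot as it stands. The module is installed in compiled form; this text tells all that it offers.
- The arm moves only by the tool drive_tool, never from a script. Its argument "rows" is a list of rows, each a list of 7 numbers: the shift along the tool's x, y, z in mm, then the turn, a rotation vector about the tool's x, y, z in rad, then the finger opening in mm, from 0 to 85.4. A call has 1 to 12 rows; each row is the pose to reach, as a shift and turn from the pose commanded when the call began, along the tool's axes at that moment; what a row does not reach only later rows make up. A row lasts 1/8 s, in which the tool goes at most 62.5 mm and 10.7 degrees, less where a joint would pass 70% of its speed; a pose out of reach is approached as far as the arm can. A call with a gripper value outside its range is refused whole. The fingers move at their own pace and stop on an object; "force" is the grip in N (left out, the last holds). Time passes only in rows, so rows that repeat a pose let the fingers close. It gives the time, the measured TCP pose, the force and the opening at its end, in the units of the state.
- ctrl.get_obs(): the state, without advancing time (a new reading comes with each control period).
- ctrl.get_image(name): name is "scene" or "top" or "wrist"; returns the picture (384x512x3 uint8, red, green, blue); there is no depth.
- ctrl.camera_params(name): a dict with "K" (3x3 intrinsics, pixels), "distortion" ([k1, k2, p1, p2, k3] as OpenCV has them; the pictures are not rectified), "cam_to_world" (4x4, takes a point from camera to world coordinates). Camera axes: x right, y up, looking along -z (the intrinsics and any distortion apply to the point x, -y, -z); pixel columns grow to the right and rows downward; lengths in m; the calibration is good to about 2 mm. A picture is of the moment at which its call begins: read the wrist's pose just before it. camera_params takes no time and is no camera call; for the wrist camera it gives the pose at the moment of the call.
- ctrl.sign_off(): hands the job in, once; it reports no verdict.
The state is a dict: "time_s": time; "joint_pos": joint angles; "qvel": joint speeds; "tau": joint torques, N m; "ee_pos": TCP position; "tcp_rot": TCP orientation; "contact_force": force on the tool from outside, world axes, zero at the start; "torque": the same for the moment, N m; "width": finger opening in m.
Only numpy, scipy, OpenCV 4.12 (cv2) and the standard library are available. Lean on these libraries where they do the work, as an engineer would, in place of code of your own. Each camera call takes 0.05 s, during which the arm holds its last target. There are 200 camera calls.

## Task

The coil winder on the bench is getting a new drive belt: first shut the yellow stop flap of its switch box fully down so that the machine cannot start. Then push the sprung tensioner arm by its red handle away from the belt pulleys, past the click of its pawl (only a safety catch, which leaves too little room for the belt) and on until it is fully back at its stop, and finish while still holding it there with the fingers. Leave everything else on the bench where it is.

Things in the scene. Friction and masses are not known exactly. Their poses are not given: they have to be found in the camera images.
- winder: bench coil winder, fixed to the bench in a place and yaw that vary: black frame with a blue motor inside, spindle 205 mm up; at its drive end (own +y) two grooved aluminium V-belt pulleys one above the other, at its other end (-y) a stepped aluminium former with copper coils. Origin: on the bench below the spindle, midway between the frame plates; own z up. The drive end's own +x side carries the yellow tensioner arm. Heights: frame and upper pulley 255 mm, former 275 mm
- tensioner_pivot (a point): point on the tensioner arm's pivot axis, 45 mm above the bench, level along the axis with the middle of the red handle. The axis runs along the winder's own y
- tensioner_handle: red sleeve handle at the upper end of the yellow tensioner arm: 18 mm diameter, 66 mm long, lying along the winder's y, free to spin on its pin, sticking out at +y beyond the pulleys (its outer 45 mm have nothing beside or above). Origin: middle of the sleeve, 191 mm from the pivot; about 235 mm above the bench at rest, 210 mm fully back
- tensioner (a joint): angle of the sprung tensioner arm, rad: 0 at rest (arm about upright, leaning 0.08 rad towards the pulleys), growing as the handle swings about the pivot towards the winder's own +x, away from the pulleys; the pawl clicks over its tooth at about 0.40 and would catch the arm at 0.37 if let go; fully back at its stop at 0.60. A spring always pushes it back to 0: about 8 N at the handle at rest, 13 N just before the click, 14 N at the stop
- switch: yellow switch box of the winder, 118 x 74 x 58 mm, on a 150 x 100 mm steel plate screwed to the bench; place and yaw vary. Origin: centre of its underside, own z up. The flap's hinge is at its own +x end; closed, the flap reaches to its -x end
- flap_hinge (a point): middle of the flap's hinge axis, which runs along the switch box's own y, 64 mm above the bench
- flap_edge (a point): middle of the flap's free edge on the outer face, 112 mm from the hinge axis along the flap and 14 mm outward from it
- switch_flap (a joint): angle of the yellow flap (78 mm wide, 112 mm long, red stop mushroom 38 mm across standing 15 mm proud on the outer face, 40 mm from the hinge), rad: 0 shut flat over the buttons (outer face then 78 mm above the bench), 1.57 upright, starts 1.45 to 1.9; stiff hinge (under 0.1 N m), stays where it is left
- spool_black: loose black spool of copper wire, 110 mm across, 95 mm high; leave alone
- spool_blue: loose blue spool of copper wire, 90 mm across, 75 mm high; leave alone
- tape_roll: loose roll of neon green tape, 90 mm across, 19 mm high; leave alone
- wrench: loose steel spanner, 170 mm; leave alone
- screwdriver: loose screwdriver with orange handle, 190 mm; leave alone
- pliers: loose pliers with orange handles, 155 mm; leave alone
- spare_pulley: loose spare aluminium pulley lying flat, 80 mm across; leave alone
- varnish_can: loose metal can, 76 mm across, 100 mm high; leave alone

How it is judged:
By the outcome, as a careful person would: the job done as asked, in the order asked, and still so for the second after the job is handed in, while the arm keeps its last pose, push and grip.
It also fails if it takes over 48 s, if anything falls off the work surface, if the arm or the gripper's body presses on something with over 40 N, if the wrist force passes 120 N, or if a joint passes its speed limit or range.

## Working session

There is one attempt and no reset: what is moved stays moved. The work goes in short steps, Python scripts to look and compute and a tool call to move; the robot and the scene stay as the last step left them, time stands still between calls to the robot, and variables do not carry over. Pictures are saved under pics/ and viewed, about 8 in all and at most 12, crops included, and the job is handed in when it is done.

Besides the shell and the picture viewer there is one more tool, called after "Emit:" in YAML: its name, and indented under it one key for each argument. drive_tool: Moves the arm, as the interface text tells. Its arguments: {"type":"object","properties":{"rows":{"type":"array"},"force":{"type":"number"}},"required":["rows"]}

```bash
mkdir -p pics; cat > h.py <<'E'
import numpy as np, cv2
from cell import ctrl
def grab(name,fn):
    P=ctrl.camera_params(name); im=ctrl.get_image(name)
    cv2.imwrite(f'pics/{fn}.png',im[:,:,::-1]); np.savez(f'pics/{fn}.npz',im=im,K=P['K'],d=P['distortion'],T=P['cam_to_world']); return im
def load(fn): return np.load(f'pics/{fn}.npz')
def ray(c,uv):
    p=cv2.undistortPoints(np.array([[uv]],float),c['K'],np.array(c['d'],float))[0,0]
    d=c['T'][:3,:3]@np.array([p[0],-p[1],-1]); return c['T'][:3,3],d/np.linalg.norm(d)
def onz(c,uv,z):
    o,d=ray(c,uv); return o+d*(z-o[2])/d[2]
def cross(c1,u1,c2,u2):
    o1,d1=ray(c1,u1);o2,d2=ray(c2,u2)
    t=np.linalg.lstsq(np.c_[d1,-d2],o2-o1,rcond=None)[0]
    a,b=o1+d1*t[0],o2+d2*t[1]; return (a+b)/2,np.linalg.norm(a-b)
def proj(c,X):
    q=np.linalg.inv(c['T'])@np.append(X,1); q=q[:3]*[1,-1,-1]
    return cv2.projectPoints(q.reshape(1,3),np.zeros(3),np.zeros(3),c['K'],np.array(c['d'],float))[0].ravel()
E
python3 - <<'E'
from h import *
a=grab('scene','s0');b=grab('top','t0')
for n in('s0','t0'):
    c=load(n);print(n,c['T'].round(3).tolist(),c['K'].round(1).tolist(),c['d'])
    cv2.imwrite(f'pics/{n}b.png',cv2.resize(c['im'][:,:,::-1],(800,600),interpolation=cv2.INTER_CUBIC))
print(ctrl.get_obs())
E
```

```text
s0 [[0.238, -0.709, 0.664, 1.676], [0.971, 0.173, -0.164, -0.231], [0.002, 0.684, 0.73, 1.375], [0.0, 0.0, 0.0, 1.0]] [[492.9, 0.0, 248.8], [0.0, 492.9, 195.6], [0.0, 0.0, 1.0]] [-0.18378989  0.          0.          0.          0.        ]
t0 [[-0.03, 0.996, -0.083, 0.497], [-1.0, -0.029, 0.011, 0.057], [0.008, 0.084, 0.996, 1.42], [0.0, 0.0, 0.0, 1.0]] [[484.9, 0.0, 250.6], [0.0, 484.9, 187.3], [0.0, 0.0, 1.0]] [-0.08351024  0.          0.          0.          0.        ]
{'time_s': 0.1, 'joint_pos': array([-1.39240474e+00,  1.31093451e-01,  1.48918126e+00, -5.69524171e-06,
        1.52300235e+00, -8.54115344e-02]), 'qvel': array([ 1.43487771e-03, -2.85547400e-03, -2.43257245e-03, -5.39506553e-05,
        8.89075693e-04, -2.17180249e-04]), 'tau': array([-4.21222667e-04, -5.70952892e+01, -5.01942229e+01, -3.90197156e-04,
        8.19551497e-03, -1.92599276e-05]), 'ee_pos': array([ 0.15638047, -0.57876897,  0.24433867]), 'tcp_rot': array([[ 9.65405232e-01,  2.60753995e-01, -3.04490978e-04],
       [ 2.60754136e-01, -9.65403820e-01,  1.65666492e-03],
       [ 1.38025243e-04, -1.67875026e-03, -9.99998581e-01]]), 'contact_force': array([-0.11825939,  1.35431626, -1.12998919]), 'torque': array([0.0809966 , 0.04167475, 0.04107406]), 'width': 0.08560003616774627}
```

View pics/s0b.png

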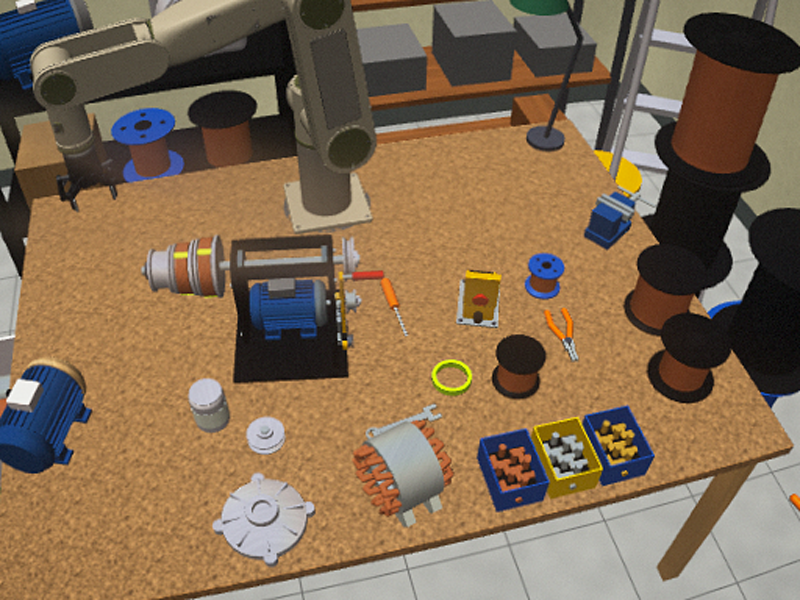

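View pics/t0b.png

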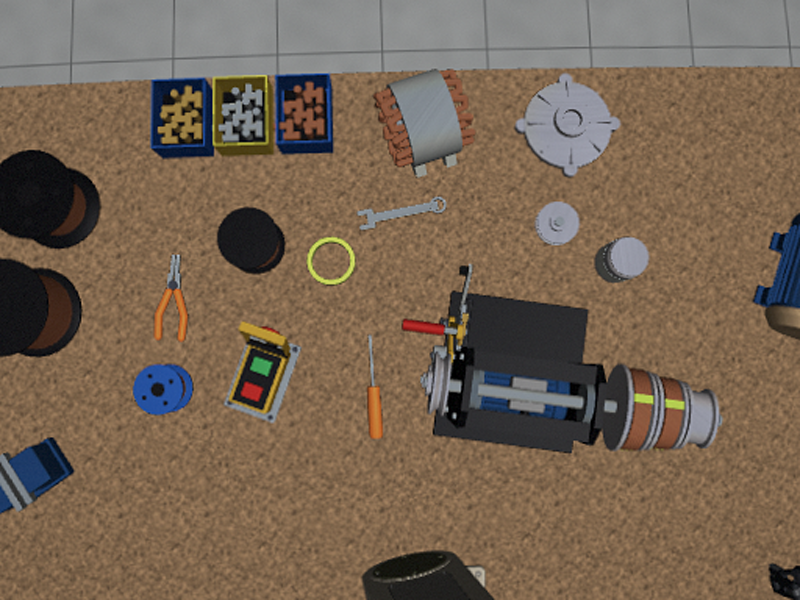

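The scene view shows the winder with its red handle at about (365,275) and the switch box at about (480,300), flap up. In the top view, the handle runs from (403,325) to (445,329) and the box sits around (265,370), with its hinge at the upper end. Next I'll measure both.

```bash
python3 - <<'E'
from h import *
s,t=load('s0'),load('t0')
def red(c,x0,y0,x1,y1):
    h=cv2.cvtColor(c['im'],cv2.COLOR_RGB2HSV); m=(((h[...,0]<6)|(h[...,0]>174))&(h[...,1]>170)&(h[...,2]>70)).astype('uint8')
    k=np.zeros_like(m);k[y0:y1,x0:x1]=m[y0:y1,x0:x1]
    n,l,st,_=cv2.connectedComponentsWithStats(k); i=1+st[1:,4].argmax(); ys,xs=np.where(l==i); p=np.c_[xs,ys].astype(float)
    m=p.mean(0);u=np.linalg.svd(p-m,full_matrices=False)[2][0]; q=(p-m)@u; return m+u*q.min(),m+u*q.max(),len(p)
rt=red(t,250,195,300,225); rs=red(s,215,165,255,190); print(rt,rs)
for i in(0,1):
    for j in (0,1): 
        P,e=cross(t,rt[i],s,rs[j]); print('handle',i,j,P.round(4),round(e,4))
A=cv2.resize(t['im'][195:275,135:200,::-1],(400*65//65,492),interpolation=cv2.INTER_CUBIC)
B=cv2.resize(s['im'][165:215,285:325,::-1],(394,492),interpolation=cv2.INTER_CUBIC)
cv2.imwrite('pics/crop.png',np.hstack([A,B]))
for n,c,b in(('t',t,(135,195,200,275)),('s',s,(285,165,325,215))):
    h=cv2.cvtColor(c['im'],cv2.COLOR_RGB2HSV)[b[1]:b[3],b[0]:b[2]]
    m=((h[...,1]<60)&(h[...,2]>80)).astype('uint8'); ys,xs=np.where(m); r=cv2.minAreaRect(np.c_[xs+b[0],ys+b[1]].astype('f4')); bx=cv2.boxPoints(r)
    print(n,'plate',r, [onz(c,q,0.003)[:2].round(4) for q in bx])
E
```

```text
(array([257.13438542, 207.03382032]), array([283.62195998, 210.71796296]), 179) (array([244.06578161, 175.14687644]), array([225.96021752, 175.701642  ]), 73)
handle 0 0 [0.5473 0.0309 0.2369] 0.0014
handle 0 1 [0.5416 0.0016 0.2366] 0.0582
handle 1 0 [ 0.5453 -0.0017  0.2464] 0.066
handle 1 1 [ 0.5369 -0.0306  0.239 ] 0.0069
t plate ((167.57298278808594, 240.29925537109375), (34.9432258605957, 52.286685943603516), 19.98310661315918) [array([0.4157, 0.3634]), array([0.5572, 0.3088]), array([0.5197, 0.2133]), array([0.3788, 0.2683])]
s plate ((306.0495300292969, 194.00497436523438), (26.76650047302246, 27.861042022705078), 5.710593223571777) [array([0.5202, 0.2186]), array([0.3821, 0.2728]), array([0.4211, 0.3707]), array([0.5567, 0.3116])]
```

View pics/crop.png

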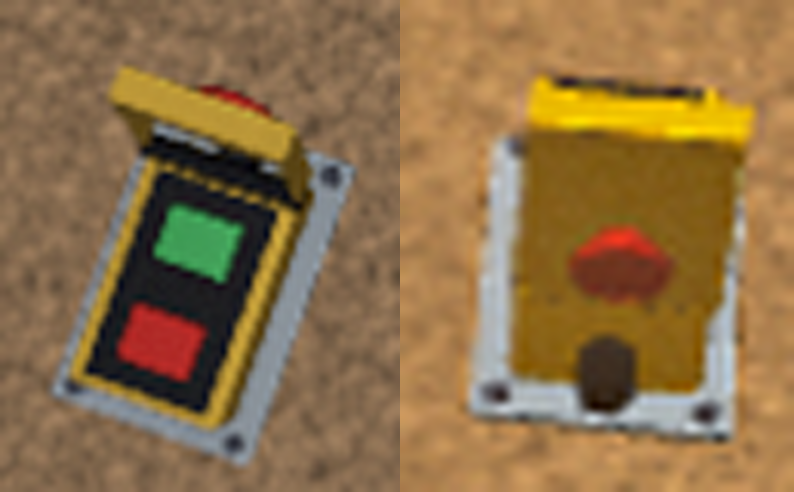

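```bash
cat >> h.py <<'E'
def Rz(yaw_y): # tool down, tool y axis at world yaw
    y=np.array([np.cos(yaw_y),np.sin(yaw_y),0]);z=np.array([0,0,-1.]);return np.c_[np.cross(y,z),y,z]
def rel(p,R=None):
    from scipy.spatial.transform import Rotation as Ro
    o=ctrl.get_obs();R0=o['tcp_rot'];R=R0 if R is None else R
    return (1000*R0.T@(np.array(p)-o['ee_pos'])).round(0).tolist()+Ro.from_matrix(R0.T@R).as_rotvec().round(3).tolist()
E
python3 - <<'E'
from h import *
s,t=load('s0'),load('t0')
ex=np.array([.9275,-.374,0]);O=np.array([.469,.291,0])
ey=np.array([.374,.9275,0])
a=[135+np.array([125,300])*65/400,195+np.array([68,130])*80/492]
for z in(.16,.17,.18):
    for i in(0,1):
        P=onz(t,(a[0][i],a[1][i]),z);print(z,P.round(3),'own',((P-O)@ex).round(3),((P-O)@ey).round(3))
b=[285+np.array([533,752])*40/394,165+np.array([105,135])*50/492] # outer face edge in scene
b2=[285+np.array([540,752])*40/394,165+np.array([80,105])*50/492]
for i in(0,1):
    for bb in(b,b2):
        P,e=cross(t,(a[0][i],a[1][i]),s,(bb[0][i],bb[1][i]));print('x',P.round(3),round(e,3),'own',((P-O)@ex).round(3),((P-O)@ey).round(3))
# box top (rim) z check; 
R=Rz(-.383)
P=O+.14*ex
print(rel([P[0],P[1],.43],R),P)
E
```

```text
0.16 [0.56  0.293 0.16 ] own 0.084 0.036
0.16 [0.532 0.22  0.16 ] own 0.085 -0.043
0.17 [0.56  0.291 0.17 ] own 0.084 0.034
0.17 [0.532 0.218 0.17 ] own 0.086 -0.044
0.18 [0.559 0.29  0.18 ] own 0.084 0.032
0.18 [0.532 0.217 0.18 ] own 0.086 -0.045
x [0.571 0.325 0.184] 0.074 own 0.082 0.069
x [0.571 0.324 0.197] 0.077 own 0.082 0.069
x [0.579 0.32  0.191] 0.227 own 0.091 0.068
x [0.579 0.317 0.206] 0.227 own 0.092 0.066
[640.0, -674.0, -184.0, -0.001, -0.001, -0.924] [0.59885 0.23864 0.     ]
```

Emit:
drive_tool:
  rows:
    - [0, 0, -60, 0, 0, 0, 0]
    - [0, 0, -120, 0, 0, 0, 0]
    - [0, 0, -180, 0, 0, 0, 0]
    - [40, -42, -184, 0, 0, -0.06, 0]
    - [80, -84, -184, 0, 0, -0.12, 0]
    - [120, -126, -184, 0, 0, -0.18, 0]
    - [160, -168, -184, 0, 0, -0.24, 0]
    - [200, -210, -184, 0, 0, -0.3, 0]
    - [240, -252, -184, 0, 0, -0.36, 0]
    - [280, -294, -184, 0, 0, -0.42, 0]
    - [320, -336, -184, 0, 0, -0.48, 0]
    - [360, -378, -184, 0, 0, -0.54, 0]

```text
time_s: 1.6
ee_pos: [0.4059, -0.1186, 0.4291]
tcp_rot: [[0.693, 0.721, -0.0], [0.721, -0.693, -0.0], [-0.0, -0.0, -1.0]]
contact_force: [1.2, -0.3, -0.7]
width: -0.0
```

```bash
python3 - <<'E'
from h import *
ex=np.array([.9275,-.374,0]);O=np.array([.469,.291,0]);ey=np.array([.374,.9275,0])
P=O+.14*ex-.004*ey
print(rel([P[0],P[1],.40],Rz(-.383)),ctrl.get_obs()['ee_pos'],ctrl.get_obs()['joint_pos'])
E
```

```text
[388.0, -107.0, 29.0, -0.0, 0.0, -0.382] [ 0.40586709 -0.11861326  0.42905465] [-4.05662599e-01 -3.45981811e-01  1.59876384e+00 -6.10838981e-05
  1.88883303e+00  3.59485805e-01]
```

Emit:
drive_tool:
  rows:
    - [55, -15, 0, 0, 0, -0.06, 0]
    - [110, -31, 0, 0, 0, -0.11, 0]
    - [166, -46, 0, 0, 0, -0.17, 0]
    - [222, -61, 5, 0, 0, -0.23, 0]
    - [278, -77, 15, 0, 0, -0.29, 0]
    - [333, -92, 29, 0, 0, -0.34, 0]
    - [388, -107, 50, 0, 0, -0.382, 0]
    - [388, -107, 110, 0, 0, -0.382, 0]
    - [388, -107, 170, 0, 0, -0.382, 0]
    - [388, -107, 230, 0, 0, -0.382, 0]
    - [388, -107, 265, 0, 0, -0.382, 0]
    - [388, -107, 265, 0, 0, -0.382, 0]

```text
time_s: 3.1
ee_pos: [0.5948, 0.2323, 0.1596]
tcp_rot: [[0.376, 0.927, -0.008], [0.927, -0.376, -0.002], [-0.005, -0.007, -1.0]]
contact_force: [-0.4, -0.1, 0.7]
width: -0.0003
```

```bash
python3 - <<'E'
from h import *
ex=np.array([.9275,-.374,0]);O=np.array([.469,.291,0]);ey=np.array([.374,.9275,0])
o=ctrl.get_obs();d=o['ee_pos']-O;print(d@ex,d@ey,o['ee_pos'],o['tcp_rot'].round(3))
a=grab('wrist','w0');cv2.imwrite('pics/w0b.png',a[:,:,::-1])
b=grab('top','t1'); cv2.imwrite('pics/m1.png',np.hstack([a[:,:,::-1][:,:,:],cv2.resize(b[180:300,110:230,::-1],(288,384))]))
E
```

```text
0.1386071156399707 -0.007405163647633274 [0.59477194 0.23230041 0.15956467] [[ 0.376  0.927 -0.008]
 [ 0.927 -0.376 -0.002]
 [-0.005 -0.007 -1.   ]]
```

View pics/m1.png

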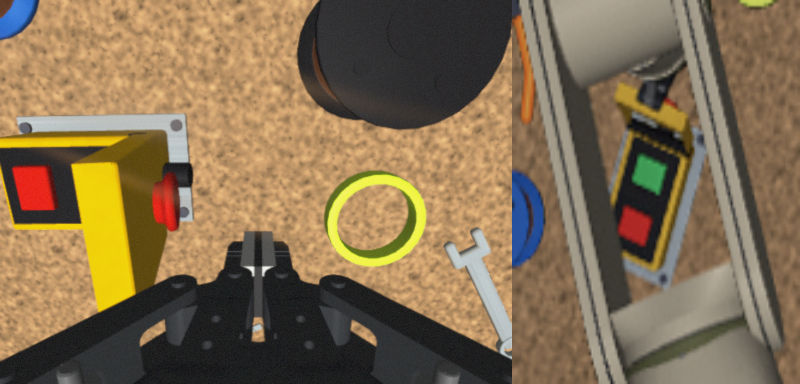

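The wrist view shows the flap upright to the left, at about (120,220), with the mushroom facing the fingers and nothing between them. Next I'll sweep it shut along its arc.

Emit:
drive_tool:
  rows:
    - [0, -32, -3, 0, 0, 0, 0]
    - [0, -52, -6, 0, 0, 0, 0]
    - [0, -68, -9, 0, 0, 0, 0]
    - [0, -87, -7, 0, 0, 0, 0]
    - [0, -106, -1, 0, 0, 0, 0]
    - [0, -124, 8, 0, 0, 0, 0]
    - [0, -140, 20, 0, 0, 0, 0]
    - [0, -154, 34, 0, 0, 0, 0]
    - [0, -165, 50, 0, 0, 0, 0]
    - [0, -172, 64, 0, 0, 0, 0]
    - [0, -172, 68, 0, 0, 0, 0]
    - [0, -172, 70, 0, 0, 0, 0]

```text
time_s: 4.7
ee_pos: [0.4384, 0.2977, 0.0941]
tcp_rot: [[0.376, 0.927, -0.0], [0.927, -0.376, -0.0], [-0.0, -0.0, -1.0]]
contact_force: [-1.3, 0.0, 0.3]
width: 0.0002
```

```bash
python3 - <<'E'
from h import *
a=grab('wrist','w1');b=grab('scene','s1'); cv2.imwrite('pics/m2.png',np.hstack([cv2.resize(a[:,:,::-1],(400,300)),cv2.resize(b[150:225,265:365,::-1],(400,300),interpolation=cv2.INTER_CUBIC)]))
print(ctrl.get_obs()['contact_force'],ctrl.get_obs()['ee_pos'])
E
```

```text
[0.10095938 1.22087692 0.13423802] [0.43875227 0.29769673 0.09443052]
```

View pics/m2.png

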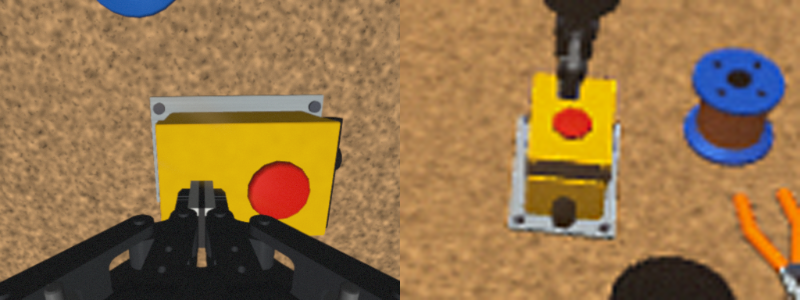

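The flap is down over the box, but there's no contact force yet, so it may be a few mm short of shut. I'll press until I feel resistance.

Emit:
drive_tool:
  rows:
    - [0, 0, 2, 0, 0, 0, 0]
    - [0, 0, 4, 0, 0, 0, 0]
    - [0, 0, 5, 0, 0, 0, 0]
    - [0, 0, 5, 0, 0, 0, 0]

```text
time_s: 5.3
ee_pos: [0.439, 0.298, 0.0918]
tcp_rot: [[0.376, 0.927, 0.001], [0.927, -0.376, 0.001], [0.001, 0.001, -1.0]]
contact_force: [-8.0, -4.9, 18.7]
width: 0.0002
```

```bash
python3 - <<'E'
from h import *
print(rel([.5445,.012,.36],Rz(-.155)))
E
```

```text
[-225.0, 205.0, -268.0, 0.001, -0.001, -0.23]
```

Emit:
drive_tool:
  rows:
    - [0, 0, -55, 0, 0, 0, 0]
    - [0, 0, -115, 0, 0, 0, 0]
    - [0, 0, -175, 0, 0, 0, 0]
    - [0, 0, -235, 0, 0, 0, 0]
    - [-38, 34, -265, 0, 0, -0.04, 40]
    - [-76, 69, -268, 0, 0, -0.08, 85]
    - [-114, 103, -268, 0, 0, -0.12, 85]
    - [-152, 137, -268, 0, 0, -0.16, 85]
    - [-190, 172, -268, 0, 0, -0.2, 85]
    - [-225, 205, -268, 0, 0, -0.23, 85]
    - [-225, 205, -268, 0, 0, -0.23, 85]
    - [-225, 205, -268, 0, 0, -0.23, 85]

```text
time_s: 6.8
ee_pos: [0.5437, 0.0123, 0.3573]
tcp_rot: [[0.155, 0.988, -0.0], [0.988, -0.155, 0.0], [0.0, -0.0, -1.0]]
contact_force: [-0.7, -0.1, -0.1]
width: 0.0851
```

```bash
python3 - <<'E'
from h import *
a=grab('wrist','w2');b=grab('scene','s2')
cv2.imwrite('pics/m3.png',np.hstack([cv2.resize(a[:,:,::-1],(400,300)),cv2.resize(b[150:225,265:365,::-1],(400,300),interpolation=cv2.INTER_CUBIC)]))
c=load('w2');h=cv2.cvtColor(a,cv2.COLOR_RGB2HSV); m=(((h[...,0]<6)|(h[...,0]>174))&(h[...,1]>150)&(h[...,2]>70)).astype('uint8')
n,l,st,ce=cv2.connectedComponentsWithStats(m)
for i in range(1,n):
    if st[i,4]>60:
        ys,xs=np.where(l==i);r=cv2.minAreaRect(np.c_[xs,ys].astype('f4'));bx=cv2.boxPoints(r);print(st[i],[onz(c,q,.240).round(4)[:2].tolist() for q in bx],bx.round(0).tolist())
o=ctrl.get_obs();print(o['ee_pos'],o['tcp_rot'].round(3),o['contact_force'])
E
```

```text
[ 248  164   22   79 1585] [[0.5293, -0.0302], [0.5402, 0.0354], [0.5564, 0.0329], [0.5467, -0.0329]] [[248.0, 242.0], [248.0, 164.0], [269.0, 164.0], [269.0, 242.0]]
[0.54358772 0.0132308  0.35748314] [[ 0.153  0.988  0.   ]
 [ 0.988 -0.153  0.   ]
 [ 0.     0.    -1.   ]] [-0.33733059  0.70460381 -0.07126356]
```

View pics/m3.png

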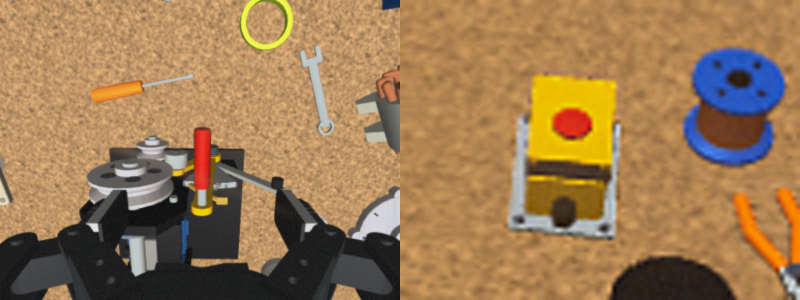

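The wrist view shows the handle between the open jaws and lined up with them, at about (203,160), with its outer end clear of the pulleys. The scene crop shows the flap flat. The measured handle size, 67 x 18 mm, matches the given one. I'll go down and grip it.

Emit:
drive_tool:
  rows:
    - [4, 1, 50, 0, 0, 0, 85]
    - [4, 1, 95, 0, 0, 0, 85]
    - [4, 1, 120, 0, 0, 0, 85]
    - [4, 1, 128, 0, 0, 0, 85]
    - [4, 1, 128, 0, 0, 0, 17]
    - [4, 1, 128, 0, 0, 0, 12]
    - [4, 1, 128, 0, 0, 0, 12]
    - [4, 1, 128, 0, 0, 0, 12]
    - [4, 1, 128, 0, 0, 0, 12]
  force: 60

```text
time_s: 8.02
ee_pos: [0.5452, 0.0161, 0.2304]
tcp_rot: [[0.155, 0.988, -0.0], [0.988, -0.155, 0.0], [0.0, -0.0, -1.0]]
contact_force: [-6.5, 1.1, 5.6]
width: 0.0158
```

The width reads 15.8 mm, not 18, and the tool feels an upward push, so the grip is probably a little above the handle's middle. I'll open slightly, go 5 mm lower and grip again.

Emit:
drive_tool:
  rows:
    - [0, 0, 0, 0, 0, 0, 35]
    - [0, 0, 5, 0, 0, 0, 35]
    - [0, 0, 5, 0, 0, 0, 12]
    - [0, 0, 5, 0, 0, 0, 12]
    - [0, 0, 5, 0, 0, 0, 12]
  force: 70

```text
time_s: 8.65
ee_pos: [0.545, 0.016, 0.2237]
tcp_rot: [[0.154, 0.988, -0.001], [0.988, -0.154, 0.0], [-0.0, -0.001, -1.0]]
contact_force: [-1.1, -0.4, -3.2]
width: 0.0163
```

Emit:
drive_tool:
  rows:
    - [0, 10, 0, 0, 0, 0, 12]
    - [0, 19, 0, 0, 0, 0, 12]
    - [0, 29, 0, 0, 0, 0, 12]
    - [0, 38, 1, 0, 0, 0, 12]
    - [0, 48, 2, 0, 0, 0, 12]
    - [0, 57, 4, 0, 0, 0, 12]
    - [0, 66, 6, 0, 0, 0, 12]
    - [0, 75, 9, 0, 0, 0, 12]
    - [0, 84, 12, 0, 0, 0, 12]
    - [0, 93, 16, 0, 0, 0, 12]
    - [0, 102, 20, 0, 0, 0, 12]
    - [0, 106, 22, 0, 0, 0, 12]

```text
time_s: 10.15
ee_pos: [0.6484, -0.001, 0.2018]
tcp_rot: [[0.155, 0.988, -0.005], [0.988, -0.155, -0.001], [-0.002, -0.005, -1.0]]
contact_force: [-14.5, -2.7, 5.7]
width: 0.0159
```

```bash
python3 - <<'E'
from h import *
o=ctrl.get_obs();print(o['ee_pos'],o['tcp_rot'].T@o['contact_force'],o['width'],(o['ee_pos']-[.545,.016,.2237])@o['tcp_rot'])
E
```

```text
[ 0.64842477 -0.00100965  0.20176114] [ -4.91499024 -13.92404877  -5.65786231] 0.015897897506223828 [-0.00074241  0.10491909  0.02141865]
```

Emit:
drive_tool:
  rows:
    - [0, 2, 1, 0, 0, 0, 12]
    - [0, 4, 2, 0, 0, 0, 12]
    - [0, 5, 3, 0, 0, 0, 12]
    - [0, 6, 4, 0, 0, 0, 12]
    - [0, 6, 4, 0, 0, 0, 12]

```text
time_s: 10.78
ee_pos: [0.6537, -0.0019, 0.1988]
tcp_rot: [[0.155, 0.988, -0.006], [0.988, -0.155, -0.001], [-0.002, -0.005, -1.0]]
contact_force: [-18.5, -2.6, 10.4]
width: 0.0159
```

Emit:
drive_tool:
  rows:
    - [0, 2, 1, 0, 0, 0, 12]
    - [0, 4, 2, 0, 0, 0, 12]
    - [0, 5, 3, 0, 0, 0, 12]
    - [0, 5, 3, 0, 0, 0, 12]
    - [0, 5, 3, 0, 0, 0, 12]
  force: 80

```text
time_s: 11.4
ee_pos: [0.6544, -0.0019, 0.1983]
tcp_rot: [[0.155, 0.988, -0.015], [0.988, -0.155, -0.0], [-0.002, -0.014, -1.0]]
contact_force: [-52.7, -0.1, 37.5]
width: 0.0161
```

```bash
python3 - <<'E'
from h import *
a=grab('wrist','w4');b=grab('scene','s4')
cv2.imwrite('pics/m4.png',np.hstack([cv2.resize(a[:,:,::-1],(400,300)),cv2.resize(b[140:230,215:335,::-1],(400,300),interpolation=cv2.INTER_CUBIC)]))
o=ctrl.get_obs();print(o['ee_pos'],o['tcp_rot'].T@o['contact_force'],o['width'],(o['ee_pos']-[.545,.016,.2237])@o['tcp_rot'])
E
```

```text
[ 0.65435461 -0.001964    0.19821948] [ -7.28756802 -53.57718073 -36.60565321] 0.015975414878763635 [-0.00078415  0.11117155  0.0238886 ]
```

View pics/m4.png

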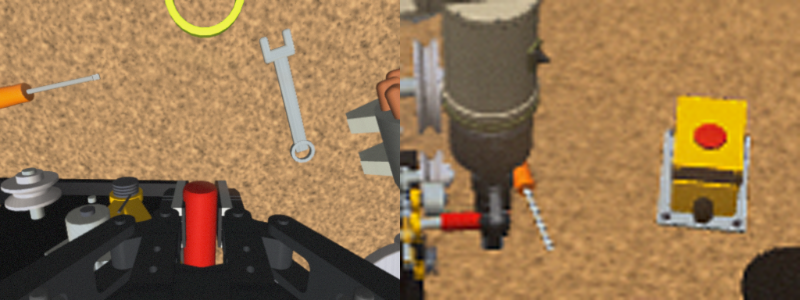

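The handle is held in the jaws and has met a hard stop. It travelled 111 mm (110 expected), and the last 5 mm of commanded travel moved it only 0.7 mm while the force rose to 53 N. I'll ease the push a little and check that it still rests on the stop.

Emit:
drive_tool:
  rows:
    - [0, -2, -2, 0, 0, 0, 12]
    - [0, -2, -2, 0, 0, 0, 12]
    - [0, -2, -2, 0, 0, 0, 12]

```text
time_s: 11.88
ee_pos: [0.654, -0.0019, 0.1985]
tcp_rot: [[0.155, 0.988, -0.011], [0.988, -0.155, -0.0], [-0.002, -0.011, -1.0]]
contact_force: [-37.2, -0.7, 22.4]
width: 0.0161
```

Still on the stop: the push is 37 N against the spring's 14 N. I'm handing in.

```bash
python3 - <<'E'
from h import *
print(ctrl.sign_off()); o=ctrl.get_obs();print(o['ee_pos'],o['contact_force'],o['width'])
E
```

```text
the job is handed in; nothing more can be done
None
the job is handed in; nothing more can be done
```

I shut the yellow flap first. Then I gripped the red handle, drew the tensioner past its click to the stop, and handed in at about 12 s with the fingers still holding it there.

- **Flap:** the fingertips pressed it at 78 mm height with about 19 N, which matches the shut height. Pictures after I let go showed it lying flat.
- **Tensioner:** the handle travelled 111 mm, against about 110 mm expected at the stop. There the force jumped to 53 N for only 0.7 mm more movement. I eased the push to about 37 N sideways, still well above the 14 N spring.
- **Other objects:** the pictures showed nothing else moved, though I did not measure the loose objects individually.
- **Disagreement:** the finger opening read 16 mm on the 18 mm handle. I re-gripped 5 mm lower and it stayed at 16 mm, but the handle did not slip in the pull.
- **Not checked:** my read-out of the state after hand-in was refused, so the last check is from just before it.

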